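# Put the saw's blade-change kit back in its tray

### The job

Put the blade-change kit back in the wooden tray: the thick blade flange over the post and then the hex nut over the same post, on top of the flange, and each single-ended spanner flat in the cradle cut to its length. The thin ring, the square nut and the double-ended spanner are not part of the kit: leave them lying where they are.

Things in the scene. Friction and masses are not known exactly. Their poses are not given: they have to be found in the camera images.
- flange: thick plain steel ring, the saw's blade flange: outer diameter 56 mm, bore 30 mm, 12 mm thick, lying flat; origin at the centre of its underside, z up
- hex_nut: steel six-sided nut: 42 mm across flats, 22 mm high, bore 26 mm, lying flat; origin at the centre of its underside, z up; its x axis is normal to one of the flats
- long_spanner: flat steel spanner, 160 mm long and 9 mm thick, lying flat, with one open jaw: the head (42 mm wide, 40 mm long) is at the +x end, the straight handle is 20 mm wide and ends round at -x; origin at the underside, halfway along its length on the middle line (there it is plain handle), z up
- short_spanner: the same kind of spanner, 122 mm long: head 42 mm wide and 40 mm long at the +x end, handle 20 mm wide, 9 mm thick; origin at the underside, halfway along its length on the middle line (there it is plain handle), z up
- thin_ring: look-alike that stays where it is: thin wide-bored steel ring, outer diameter 60 mm, bore 44 mm, 5 mm thick; origin at the centre of its underside
- square_nut: look-alike that stays where it is: square steel nut, 36 x 36 mm, 14 mm high, bore 21 mm; origin at the centre of its underside
- double_spanner: look-alike that stays where it is: flat steel spanner with an open jaw at both ends, 142 mm long, jaws 40 mm wide, handle 20 mm wide, 9 mm thick; origin at the underside of its middle, x along its length
- post_board: wooden holder in the tray, 192 mm (x) by 74 mm (y), with an upright round-topped post, 14 mm thick, at its middle; origin at the underside, under the post, z up; a seat disc 40 mm across round the post has its top at z = 14 mm (the flange rests there); the post ends at z = 57 mm. The tray is fixed, 216 x 256 mm, walls up to 30 mm, floor 6 mm thick; its three holders lie 78 mm apart, in any order
- long_cradle: wooden holder in the tray, 192 mm (x) by 74 mm (y), for the 160 mm spanner: a recess 176 mm long, 58 mm wide at the +x end, 36 mm at the -x end, so the head must point to +x; side walls only at the ends (42 mm of the head end, 36 mm of the tail end), open at the middle. Origin at the underside of its middle, also the middle of the recess, z up; recess floor at z = 6 mm, wall tops at z = 20 mm
- short_cradle: the same kind of holder with the same outside, for the 122 mm spanner: recess 138 mm long, 58 mm wide at the +x end for the head and 36 mm at the -x end; walls, heights and origin as in the long cradle
There are look-alikes about, which are no part of the job. Leave any pink look-alike of the hex_nut alone.

How it is judged (in metres and radians):
At the end, for the whole second after the job is handed in: Flange flat on the post's seat, nut flat on the flange, both round the post (13 mm) and seated (4 mm); each single-ended spanner flat in its own cradle (middle within 15 mm, floor 4 mm); all at rest; thin ring, square nut and double-ended spanner within 40 mm of where they lay (horizontal distance between each of flange, hex_nut and post_board below 0.013 m and z of flange in the frame of post_board between 0.01 and 0.018 m and angle between each of flange, hex_nut's own z axis and vertical below 0.15 rad and z of hex_nut in the frame of flange between 0.008 and 0.016 m and horizontal distance between long_spanner and long_cradle below 0.015 m and z of long_spanner in the frame of long_cradle below 0.01 m and angle between each of long_spanner, short_spanner's own z axis and vertical below 0.06 rad and horizontal distance between short_spanner and short_cradle below 0.015 m and z of short_spanner in the frame of short_cradle below 0.01 m and distance of each of thin_ring, square_nut, double_spanner from where it was at the start of the episode below 0.04 m and linear speed of each of flange, hex_nut, long_spanner, short_spanner below 0.02 m/s); the robot touches nothing.
It also fails if it takes over 106 s, if anything falls off the work surface, if the arm or the gripper's body presses on something with over 40 N, if the wrist force passes 120 N, or if a joint passes its speed limit or range.

### The arm

A 6-joint arm with a two-finger parallel gripper is mounted at the origin on the work surface; the furniture and walls round the work are solid. World frame = base frame: x ahead of the robot, y to its left, z up, the work surface at z = 0. Lengths are in mm, angles in rad, forces in N, time in s.
With the tool pointing down it reaches from about 425 to 925 mm from the base axis. Payload 12.5 kg.
Tool frame: the origin (TCP) lies at the very end of the fingers, on their centre line; the grasp point (between the pads) lies env.pinch_z behind it (env.pinch_z is the distance from the TCP to the grasp point, in mm); y points along the fingers, x is the direction in which the jaws open and shut, and the axes are right-handed (so a half turn about y gives the same grasp; the last joint's range is limited). The gripper opens to 85 mm and grips with 20 to 120 N. Pads are 22 mm wide; open, the fingers measure 114 mm over their backs; the gripper's body (76 mm by 85 mm) begins 54 mm behind the grasp point. The pads swing forward as they close: fully open they stand 13 mm farther back than shut.
Start: joints at [1.046, 0.491, 1.559, -0, 1.092, -0.106], TCP at [254.15, 571.01, 231.327] pointing down, gripper open.
Joint ranges: [-3.1, 3.1], [-0.84, 2.19], [0.05, 2.79], [-1.13, 4.28], [0.06, 2.93], [-2.69, 2.69]. Speed limits (rad/s): [2.22, 2.22, 2.79, 3.14, 3.14, 3.14].

### API

Orientations are given as a unit quaternion [w, x, y, z].
In Python, from rig import env gives the robot as it stands.
- The arm moves only by the shell command python3 -m crank 'ROWS' [FORCE]. ROWS is JSON, a list of rows, each a list of 3 entries, a list of its own where there are three numbers: the shift along the tool's x, y, z in m, then the turn, a rotation vector about the tool's x, y, z in degrees, then the opening in per cent of the stroke, from 0 (shut) to 100 (fully open). In form: [[[tx, ty, tz], [rx, ry, rz], jaw], ...]. A call has 1 to 8 rows; each row is the pose to reach, as a shift and turn from the pose commanded when the call began, along the tool's axes at that moment; what a row does not reach only later rows make up. A row lasts 1/10 s, in which the tool goes at most 50 mm and 8.59 degrees, less where a joint would pass 70% of its speed; a pose out of reach is approached as far as the arm can. A call with a gripper value outside its range is refused whole. The fingers move at their own pace and stop on an object; FORCE is the grip in N (left out, the last holds). Time passes only in rows, so rows that repeat a pose let the fingers close. It gives the time, the measured TCP pose, the force and the opening at its end, in the units of the state.
- env.state(): the state, without advancing time (a new reading comes with each control period).
- env.get_image(name): name is "scene" or "top" or "wrist"; returns a dict with "img" (480x640x3 uint8, red, green, blue), "mtx" (3x3 intrinsics, pixels), "k1" (the pictures are not rectified: a ray, as slopes to the right and down, at radius r is drawn at 1 + k1 r^2 times it, then the intrinsics apply), "R" (3x3) and "t" (3): a world point X has camera coordinates R X + t. Camera axes: x right, y down, z forward; pixel columns grow to the right and rows downward; lengths in mm; the calibration is good to about 2 mm. A picture is of the moment at which its call begins. There is no depth.
- env.close_job(): hands the job in, once; it reports no verdict.
The state is a dict: "time": time; "joint_positions": joint angles; "dq": joint speeds; "joint_efforts": joint torques, N m; "ee_pos": TCP position; "ee_rot": TCP orientation; "wrist_force": force on the tool from outside, world axes, zero at the start; "ft_torque": the same for the moment, N m; "gripper_width": finger opening in mm.
Only numpy, scipy, OpenCV 4.12 (cv2) and the standard library are available. Lean on these libraries where they do the work, as an engineer would, in place of code of your own. Each camera call takes 0.05 s, during which the arm holds its last target. There are 200 camera calls.

## Working session

There is one attempt and no reset: what is moved stays moved. The work goes in short steps, Python scripts to look and compute and a shell command to move; the robot and the scene stay as the last step left them, time stands still between calls to the robot, and variables do not carry over. Pictures are saved under pics/ and viewed, about 12 in all and at most 16, crops included, and the job is handed in when it is done.

```bash
mkdir -p pics; ls; python3 - <<'E'
from rig import env
import cv2
print(env.state(), env.pinch_z)
for n in ("top","scene"):
    d=env.get_image(n); cv2.imwrite(f"pics/{n}0.png",d["img"][:,:,::-1]); print(n,d["mtx"].tolist(),d["k1"],d["R"].tolist(),d["t"].tolist())
E
```

```text
pics
{'time': 0.0, 'joint_positions': array([ 1.04640866e+00,  4.91568151e-01,  1.55946596e+00, -4.76893384e-05,
        1.09168267e+00, -1.05591025e-01]), 'dq': array([-0.00015476,  0.0015148 , -0.00034101, -0.00013594,  0.00055268,
        0.0010035 ]), 'joint_efforts': array([-1.63077760e-05, -6.18443084e+01, -2.61593843e+01, -4.24234838e-05,
        3.99546770e-03,  1.48102646e-05]), 'ee_pos': array([254.0316382 , 570.79380706, 230.71671162]), 'ee_rot': array([-0.59281598,  0.59320292,  0.38480135, -0.38549634]), 'wrist_force': array([-0.31871472,  0.42133643,  0.29860346]), 'ft_torque': array([-0.01384492,  0.02851233, -0.00791843]), 'gripper_width': 85.52736083169133} 18.700000000000003
top [[579.0495216204243, 0.0, 322.00596807132797], [0.0, 579.0495216204243, 240.9634252963946], [0.0, 0.0, 1.0]] 0.023454099242530516 [[0.11250997831269316, -0.9936442536839417, 0.003549915627079399], [-0.96795780956057, -0.11040727779288308, -0.22553915828757776], [0.2244976251339449, 0.021939237253085837, -0.9742276357083963]] [-278.95639574542815, 494.4318510967941, 1257.0191159366072]
scene [[584.7553628096508, 0.0, 329.72874593820046], [0.0, 584.7553628096508, 241.78515533777787], [0.0, 0.0, 1.0]] -0.0427782278270179 [[0.7041085277760581, -0.7100904561876016, 0.0016508011133120203], [-0.44204261560280794, -0.4401357853256994, -0.7815873696950059], [0.5557243085416185, 0.5495926077623441, -0.6237936023949959]] [-552.1345905976441, 162.05267209992851, 1403.0739261764302]
```

View pics/top0.png

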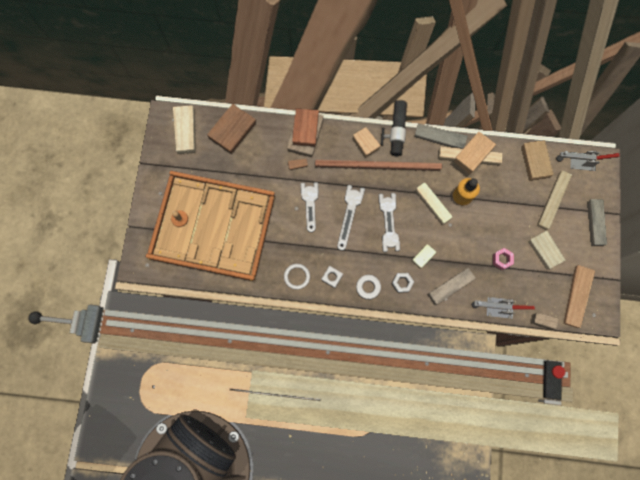

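View pics/scene0.png

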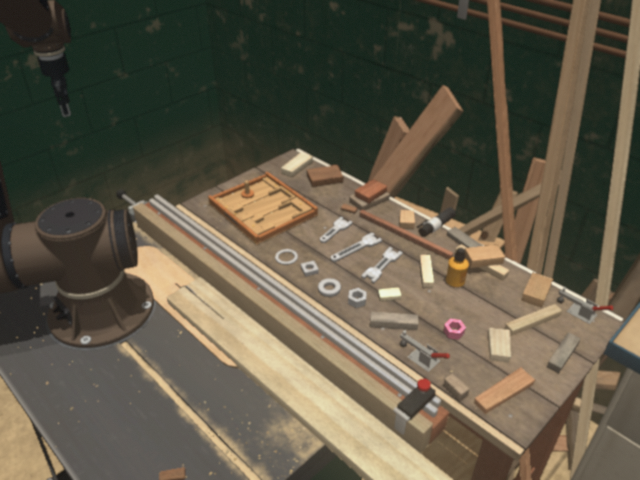

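The top view shows the tray at about (150–273, 173–279). The single-ended spanners are at (310,205) and (350,215), and the double-ended one is at (390,220). The thin ring is at (297,276), the square nut at (332,276), the flange at (368,287), the hex nut at (403,282), and the pink look-alike at (504,258). The scene view agrees with this.

```bash
cat > h.py <<'E'
import numpy as np, cv2
from rig import env
from scipy.spatial.transform import Rotation as Rn
def ray(d,uv,z):
    n=cv2.undistortPoints(np.array(uv,float).reshape(-1,1,2),d["mtx"],np.array([d["k1"],0,0,0.]))[:,0]
    R=np.array(d["R"]);t=np.array(d["t"]);C=-R.T@t
    r=np.c_[n,np.ones(len(n))]@R
    return C+r*((z-C[2])/r[:,2])[:,None]
def proj(d,X):
    R=np.array(d["R"]);return cv2.projectPoints(np.array(X,float).reshape(-1,1,3),cv2.Rodrigues(R)[0],np.array(d["t"],float),d["mtx"],np.array([d["k1"],0,0,0.]))[0][:,0]
def delta(xyz,yaw,rows=True):
    """shift in m in tool axes & turn about tool z to have TCP at xyz, tool down, jaw axis (tool x) at yaw (mod pi)"""
    s=env.state(); q=s["ee_rot"]; T=Rn.from_quat([q[1],q[2],q[3],q[0]]).as_matrix()
    sh=T.T@(np.array(xyz)-s["ee_pos"])/1000
    c=np.arctan2(T[1,0],T[0,0]); 
    a=(yaw-c+np.pi/2)%np.pi-np.pi/2   # world turn; tool z down => -a about tool z if tool z is down
    print("tool axes\n",T.round(3),"\nshift m",sh.round(4),"world yaw turn deg",np.degrees(a).round(1),"q6",s["joint_positions"][5].round(3), "pos",s["ee_pos"].round(1),"t",s["time"],"w",round(s["gripper_width"],1),"F",s["wrist_force"].round(1))
def save(n,f,box=None,k=1):
    d=env.get_image(n);im=d["img"][:,:,::-1]
    if box: x0,y0,x1,y1=box; im=im[y0:y1,x0:x1]
    cv2.imwrite("pics/"+f,cv2.resize(im,None,fx=k,fy=k,interpolation=cv2.INTER_CUBIC)); return d
E
python3 - <<'E'
from h import *
d=save("top","tray.png",(140,165,285,285),5)
im=d["img"];cv2.imwrite("pics/parts.png",cv2.resize(im[170:305,275:420,::-1],None,fx=4.4,fy=4.4,interpolation=cv2.INTER_CUBIC))
hsv=cv2.cvtColor(im,cv2.COLOR_RGB2HSV)
m=((hsv[:,:,1]<45)&(hsv[:,:,2]>130)).astype(np.uint8); m[:, :275]=0;m[:,420:]=0;m[:170]=0;m[305:]=0
n,l,s,c=cv2.connectedComponentsWithStats(m)
for i in range(1,n):
    if s[i,4]<60: continue
    ys,xs=np.where(l==i); P=ray(d,np.c_[xs,ys],9)
    (cx,cy),(w,h),a=cv2.minAreaRect(P[:,:2].astype(np.float32)); 
    hull=cv2.convexHull(P[:,:2].astype(np.float32))
    mu=P[:,:2].mean(0);e=np.linalg.svd(P[:,:2]-mu,full_matrices=False)[2][0]
    print(s[i].tolist(),"rect",round(cx,1),round(cy,1),round(w,1),round(h,1),round(a,1),"mean",mu.round(1),"axis",np.degrees(np.arctan2(e[1],e[0])).round(1),"reach",round(float(np.hypot(cx,cy))))
print(ray(d,[(172,173),(273,193),(255,279),(150,258)],30).round(1))
E
```

```text
[300, 183, 19, 49, 540] rect 613.5 -179.8 119.2 43.4 6.5 mean [ 624.1 -180.4] axis -170.5 reach 639
[337, 185, 28, 65, 631] rect 598.2 -276.1 43.7 159.3 82.5 mean [ 611.7 -277.7] axis 172.5 reach 659
[378, 193, 22, 59, 699] rect 599.2 -372.3 142.7 41.3 9.5 mean [ 598.2 -372.7] axis -170.5 reach 705
[284, 263, 26, 27, 312] rect 444.3 -170.8 61.1 58.1 6.8 mean [ 444.  -170.8] axis 169.5 reach 476
[321, 266, 22, 21, 228] rect 453.4 -252.4 39.5 39.0 65.8 mean [ 453.4 -252.2] axis -90.3 reach 519
[393, 272, 21, 20, 235] rect 459.4 -417.5 44.4 46.5 6.5 mean [ 458.4 -417.6] axis -134.1 reach 621
[356, 274, 25, 25, 384] rect 439.8 -338.0 56.1 55.6 5.7 mean [ 439.  -338.4] axis -121.1 reach 555
[[653.2 151.9  30. ]
 [631.4 -92.7  30. ]
 [423.2 -78.9  30. ]
 [444.4 166.8  30. ]]
```

View pics/tray.png

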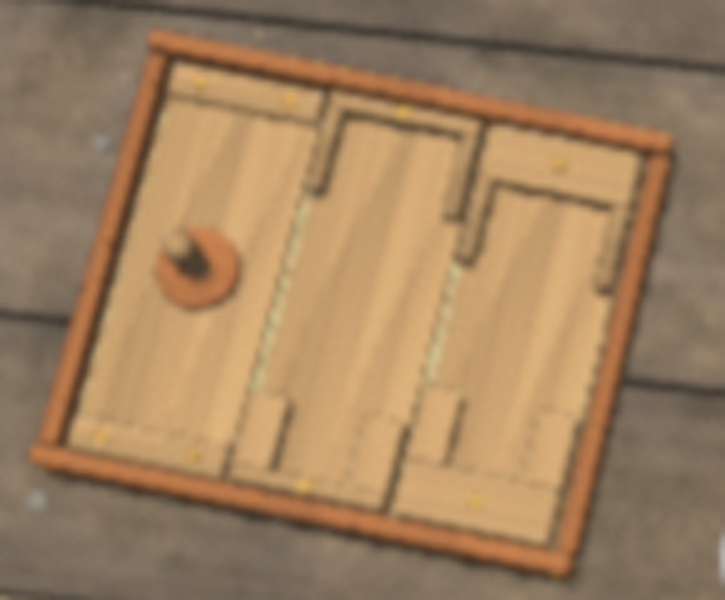

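View pics/parts.png

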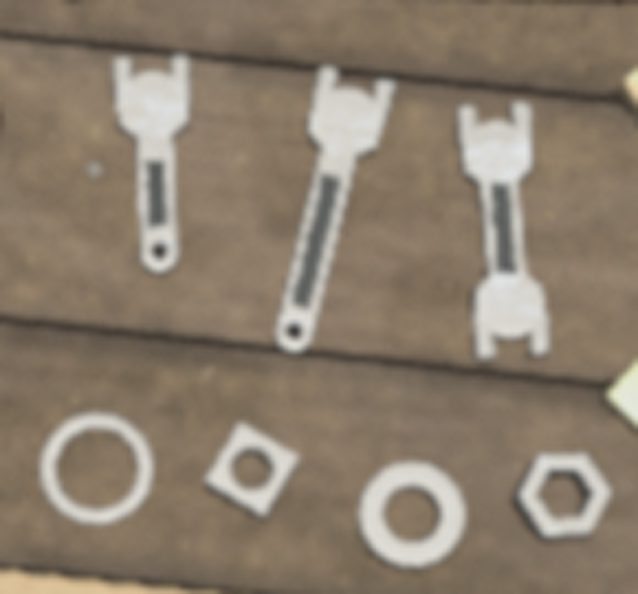

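The crops show the tray with the post disc at about (180,219), the long cradle in the middle and the short one on the right. Both wide (head) ends point to far +x. The steel outlines match the given sizes: 119 mm, 159 mm, and 56 mm for the flange. Next I fit the tray pose and work out the grasps.

```bash
python3 - <<'E'
s=open('h.py').read()
a=s.index("    c=np.arctan2"); b=s.index("def save")
s=s[:a]+'''    c=np.arctan2(T[1,0],T[0,0])
    a=(yaw-c+np.pi/2)%np.pi-np.pi/2
    print("shift m",sh.round(4),"turn about tool y deg",np.degrees(-a).round(1),"down",T[:,1].round(3),"q6",s["joint_positions"][5].round(2),"pos",s["ee_pos"].round(1),"t",round(s["time"],2),"w",round(s["gripper_width"],1),"F",s["wrist_force"].round(1))
'''+s[b:]
open('h.py','w').write(s)
E
python3 - <<'E'
from h import *
from scipy.optimize import least_squares
d=env.get_image("top")
def cr(u,v,x0,y0,k): return ((u+.5)/k-.5+x0,(v+.5)/k-.5+y0)
px=np.array([cr(*p,140,165,5) for p in [(155,30),(670,137),(570,575),(32,455),(198,268),(324,90),(230,474),(483,122),(385,510)]])
M=np.array([(108,128,30),(108,-128,30),(-108,-128,30),(-108,128,30),(0,78,20),(96,39,26),(-96,39,26),(96,-39,26),(-96,-39,26)],float)
def W(p): c,s=np.cos(p[2]),np.sin(p[2]); return np.c_[p[0]+c*M[:,0]-s*M[:,1],p[1]+s*M[:,0]+c*M[:,1],M[:,2]]
r=least_squares(lambda p:(proj(d,W(p))-px).ravel(),[538,37,-.08],x_scale=[1,1,.01],loss="soft_l1")
print("tray",r.x,np.degrees(r.x[2]),"res px",r.fun.reshape(-1,2).round(1).tolist())
c,s=np.cos(r.x[2]),np.sin(r.x[2])
for n,y in(("post",78),("long",0),("short",-78)): print(n,(r.x[0]-s*y).round(1),(r.x[1]+c*y).round(1))
f=lambda p:cr(*p,275,170,4.4)
for n,t,h in(("short",(159,250),(151,60)),("long",(293,330),(357,77))):
    q=ray(d,[f(t),f(h)],9);v=q[1]-q[0];print(n,q.round(1).tolist(),np.degrees(np.arctan2(v[1],v[0])).round(1))
print("flange",ray(d,[f((412,514))],12).round(1),"nut top bore",ray(d,[f((564,494))],22).round(1),"nut verts",np.array(ray(d,[f(p) for p in[(537,453),(596,453),(610,493),(590,534),(530,537),(517,492)]],22))[:,:2].round(1).tolist())
delta((439.5,-338,80),np.radians(0))
E
```

```text
tray [ 5.41035309e+02  4.15659077e+01 -9.43172542e-02] -5.40398060060455 res px [[-1.0, -0.8], [1.1, -0.9], [-0.1, -0.0], [-1.2, 1.3], [0.0, -0.2], [0.7, -0.2], [-1.4, 0.7], [0.9, -0.1], [0.5, 0.3]]
post 548.4 119.2
long 541.0 41.6
short 533.7 -36.1
short [[565.9, -189.8, 9.0], [672.1, -172.9, 9.0]] 9.0
long [[530.2, -266.1, 9.0], [675.2, -286.0, 9.0]] -7.8
flange [[ 438.2 -338.4   12. ]] nut top bore [[ 456.1 -415.5   22. ]] nut verts [[476.1, -399.7], [479.6, -430.4], [459.3, -439.3], [436.7, -430.6], [431.6, -399.8], [454.4, -391.1]]
shift m [-0.7549  0.1514 -0.539 ] turn about tool y deg 66.0 down [-0.    -0.001 -1.   ] q6 -0.11 pos [254.1 570.9 231. ] t 0.2 w 85.0 F [0.7 0.1 0.8]
```

```bash
python3 -m crank '[[[-0.26,0.05,-0.451],[0,0,0],100],[[-0.26,0.05,-0.451],[0,0,0],100],[[-0.26,0.05,-0.451],[0,0,0],100],[[-0.26,0.05,-0.451],[0,0,0],100],[[-0.26,0.05,-0.451],[0,0,0],100],[[-0.26,0.05,-0.451],[0,0,0],100],[[-0.26,0.05,-0.451],[0,0,0],100],[[-0.26,0.05,-0.451],[0,0,0],100]]'; python3 -c "
from h import *
delta((439,-338,120),np.radians(66))"
```

```text
time: 1.0
ee_pos: [489.3, 247.2, 192.9]
ee_rot: [0.593, -0.593, -0.385, 0.385]
wrist_force: [0.9, 0.8, -0.8]
gripper_width: 85.6
shift m [-0.5551  0.0728 -0.192 ] turn about tool y deg 0.0 down [ 0.  0. -1.] q6 -0.8 pos [489.3 247.2 192.9] t 1.0 w 85.6 F [ 0.9  0.8 -0.8]
```

```bash
python3 -m crank '[[[-0.555,0.07,-0.192],[0,0,0],100],[[-0.555,0.07,-0.192],[0,0,0],100],[[-0.555,0.07,-0.192],[0,0,0],100],[[-0.555,0.07,-0.192],[0,0,0],100],[[-0.555,0.07,-0.192],[0,0,0],100],[[-0.555,0.07,-0.192],[0,0,0],100],[[-0.555,0.07,-0.192],[0,0,0],100],[[-0.555,0.07,-0.192],[0,0,0],100]]'; python3 -c "
from h import *
delta((439,-338,120),np.radians(66))"
```

```text
time: 1.8
ee_pos: [453.9, -148.7, 145.6]
ee_rot: [-0.593, 0.593, 0.385, -0.385]
wrist_force: [0.5, 0.1, -0.6]
gripper_width: 85.5
shift m [-0.1791  0.0256 -0.0633] turn about tool y deg 0.0 down [ 0. -0. -1.] q6 -1.61 pos [ 453.9 -148.7  145.6] t 1.8 w 85.5 F [ 0.5  0.1 -0.6]
```

```bash
python3 -m crank '[[[-0.179,0.026,-0.063],[0,0,0],100],[[-0.179,0.026,-0.063],[0,0,0],100],[[-0.179,0.026,-0.063],[0,0,0],100],[[-0.179,0.026,-0.063],[0,0,0],100],[[-0.179,0.026,-0.063],[0,0,0],100],[[-0.179,0.026,-0.063],[0,0,0],100],[[-0.179,0.026,-0.063],[0,0,0],100]]'; python3 -c "
from h import *
d=save('wrist','w1.png')
delta((439,-338,1),np.radians(66))
print(proj(d,[(438.5,-338.2,12),(456,-416,22)]).round(0))"
```

```text
time: 2.5
ee_pos: [439.1, -334.9, 119.7]
ee_rot: [0.593, -0.593, -0.385, 0.385]
wrist_force: [-0.2, -0.3, 0.0]
gripper_width: 85.4
shift m [-0.0031  0.1189 -0.0011] turn about tool y deg 0.1 down [-0.  0. -1.] q6 -1.92 pos [ 439.3 -334.8  119.9] t 2.55 w 85.2 F [ 0.  -0.4 -0. ]
[[312. 242.]
 [219. 313.]]
```

View pics/w1.png

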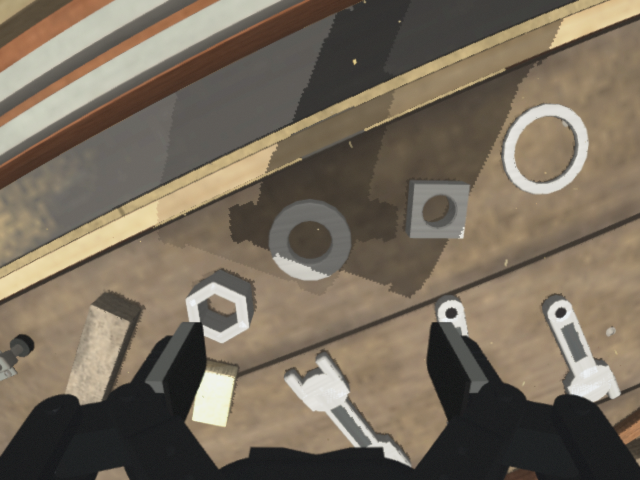

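The flange is at (310,240) and the nut at (218,312) in the wrist view, each within 2 px of the prediction. I'll go down and grasp the flange.

```bash
python3 -m crank '[[[-0.003,0.05,-0.001],[0,0,0],100],[[-0.003,0.09,-0.001],[0,0,0],100],[[-0.003,0.11,-0.001],[0,0,0],100],[[-0.003,0.119,-0.001],[0,0,0],100],[[-0.003,0.119,-0.001],[0,0,0],40],[[-0.003,0.119,-0.001],[0,0,0],40],[[-0.003,0.119,-0.001],[0,0,0],40],[[-0.003,0.119,-0.001],[0,0,0],40]]' 70; python3 -m crank '[[[0,0,0],[0,0,0],40],[[0,0,0],[0,0,0],40],[[0,-0.04,0],[0,0,0],40],[[0,-0.08,0],[0,0,0],40],[[0,-0.12,0],[0,0,0],40],[[0,-0.12,0],[0,0,0],40]]'; python3 -c "
from h import *
delta((548.4,119.2,120),np.radians(0))
delta((548.4,119.2,120),np.radians(30))"
```

```text
time: 3.35
ee_pos: [439.5, -339.1, 2.9]
ee_rot: [-0.592, 0.594, 0.385, -0.385]
wrist_force: [-0.6, 3.9, 10.0]
gripper_width: 52.3
time: 3.95
ee_pos: [440.5, -340.3, 126.8]
ee_rot: [-0.59, 0.596, 0.386, -0.384]
wrist_force: [0.4, -0.3, -2.5]
gripper_width: 52.0
shift m [0.4637 0.0044 0.0883] turn about tool y deg 66.0 down [ 0.007 -0.007 -1.   ] q6 -1.93 pos [ 440.5 -340.3  126.8] t 3.95 w 52.0 F [ 0.4 -0.3 -2.5]
shift m [0.4637 0.0044 0.0883] turn about tool y deg 36.0 down [ 0.007 -0.007 -1.   ] q6 -1.93 pos [ 440.5 -340.3  126.8] t 3.95 w 52.0 F [ 0.4 -0.3 -2.5]
```

```bash
python3 -c "
from h import *
d=save('wrist','w2.png')"
```

```text
(no output)
```

View pics/w2.png

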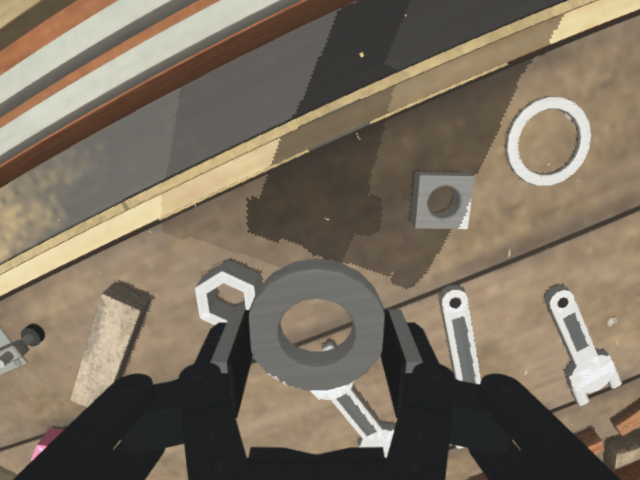

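The flange is held between the pads at about (318,325) and looks level. I'll carry it to the post.

```bash
python3 -m crank '[[[0.464,0.0,0.088],[0,8,0],40],[[0.464,0.0,0.088],[0,16,0],40],[[0.464,0.0,0.088],[0,24,0],40],[[0.464,0.0,0.088],[0,32,0],40],[[0.464,0.0,0.088],[0,40,0],40],[[0.464,0.0,0.088],[0,40,0],40],[[0.464,0.0,0.088],[0,40,0],40],[[0.464,0.0,0.088],[0,40,0],40]]'; python3 -c "
from h import *
delta((548.4,119.2,100),np.radians(26))"
```

```text
time: 4.8
ee_pos: [526.8, 36.8, 120.1]
ee_rot: [0.689, -0.689, -0.159, 0.159]
wrist_force: [0.3, -1.5, -1.4]
gripper_width: 51.9
shift m [0.0556 0.0201 0.0645] turn about tool y deg -0.0 down [-0.001  0.    -1.   ] q6 -0.51 pos [526.8  36.8 120.1] t 4.8 w 51.9 F [ 0.3 -1.5 -1.4]
```

```bash
python3 -m crank '[[[0.056,0.0,0.0645],[0,0,0],40],[[0.056,0.0,0.0645],[0,0,0],40],[[0.056,0.0,0.0645],[0,0,0],40],[[0.056,0.0,0.0645],[0,0,0],40],[[0.056,0.0,0.0645],[0,0,0],40]]'; python3 -c "
from h import *
d=save('wrist','w3.png')
print(proj(d,[(548.4,119.2,63),(548.4,119.2,20)]).round(0))
delta((548.4,119.2,19),np.radians(26))"
```

```text
time: 5.3
ee_pos: [548.6, 116.5, 120.2]
ee_rot: [0.689, -0.689, -0.158, 0.159]
wrist_force: [-0.2, -0.3, -0.8]
gripper_width: 52.2
[[319. 265.]
 [319. 240.]]
shift m [0.001  0.1014 0.0028] turn about tool y deg -0.1 down [-0.001 -0.    -1.   ] q6 -0.36 pos [548.8 116.2 120.4] t 5.35 w 51.9 F [-1.   0.3 -2. ]
```

View pics/w3.png

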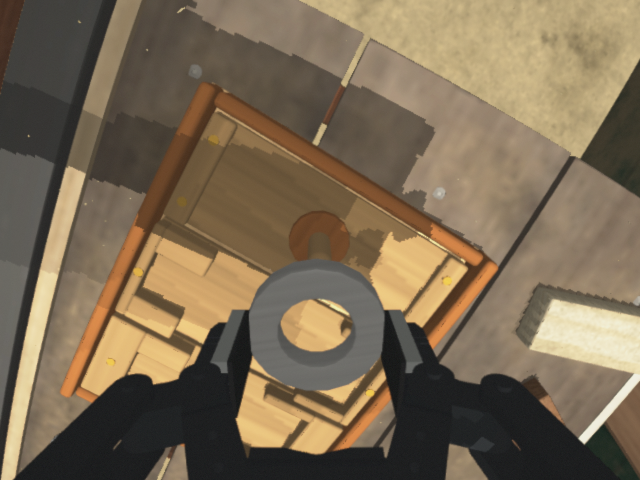

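The seat disc is at (320,238) against a prediction of (319,240), so I lower the flange over the post.

```bash
python3 -m crank '[[[0.001,0.04,0.003],[0,0,0],40],[[0.001,0.06,0.003],[0,0,0],40],[[0.001,0.08,0.003],[0,0,0],40],[[0.001,0.09,0.003],[0,0,0],40],[[0.001,0.095,0.003],[0,0,0],40],[[0.001,0.098,0.003],[0,0,0],40],[[0.001,0.098,0.003],[0,0,0],40]]' ; python3 -c "
from h import *
delta((548.4,119.2,20),np.radians(26))"
```

```text
time: 6.05
ee_pos: [549.1, 120.1, 23.3]
ee_rot: [-0.689, 0.689, 0.159, -0.159]
wrist_force: [-0.1, 0.3, -1.7]
gripper_width: 52.0
shift m [-0.0011  0.0033 -0.0005] turn about tool y deg -0.0 down [ 0.001  0.    -1.   ] q6 -0.36 pos [549.1 120.1  23.3] t 6.05 w 52.0 F [-0.1  0.3 -1.7]
```

```bash
python3 -m crank '[[[-0.001,0.002,0],[0,0,0],40],[[-0.001,0.002,0],[0,0,0],85],[[-0.001,0.002,0],[0,0,0],85],[[-0.001,0.002,0],[0,0,0],85],[[-0.001,-0.03,0],[0,0,0],85],[[-0.001,-0.08,0],[0,0,0],85],[[-0.001,-0.12,0],[0,0,0],85]]' ; python3 -c "
from h import *
d=save('wrist','w4.png')
delta((456,-416,120),np.radians(8))
delta((480,-300,120),np.radians(8))"
```

```text
time: 6.75
ee_pos: [547.8, 120.0, 144.7]
ee_rot: [0.689, -0.689, -0.159, 0.159]
wrist_force: [0.3, 0.3, 0.7]
gripper_width: 72.6
shift m [-0.32    0.0293 -0.4406] turn about tool y deg 18.0 down [ 0.009  0.001 -1.   ] q6 -0.36 pos [550.1 120.3 150.6] t 6.8 w 72.7 F [ 1.5 -0.5  5.2]
shift m [-0.2476  0.0296 -0.3469] turn about tool y deg 18.0 down [ 0.009  0.001 -1.   ] q6 -0.36 pos [550.1 120.3 150.6] t 6.8 w 72.7 F [ 1.5 -0.5  5.2]
```

View pics/w4.png

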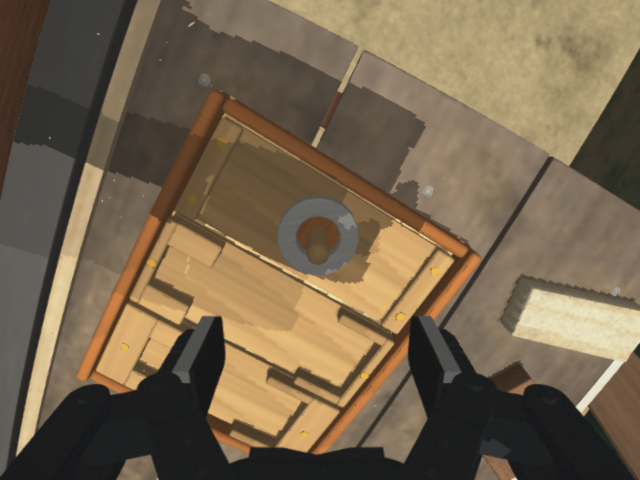

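The flange sits on the seat, centred on the post at (318,237). Next is the nut.

```bash
python3 -m crank '[[[-0.32,0.029,-0.44],[0,8,0],85],[[-0.32,0.029,-0.44],[0,18,0],85],[[-0.32,0.029,-0.44],[0,18,0],85],[[-0.32,0.029,-0.44],[0,18,0],85],[[-0.32,0.029,-0.44],[0,18,0],85],[[-0.32,0.029,-0.44],[0,18,0],85],[[-0.32,0.029,-0.44],[0,18,0],85],[[-0.32,0.029,-0.44],[0,18,0],85]]' ; python3 -c "
from h import *
delta((456,-416,100),np.radians(8))"
```

```text
time: 7.6
ee_pos: [477.6, -275.4, 121.2]
ee_rot: [-0.705, 0.705, 0.049, -0.049]
wrist_force: [1.2, 0.3, -0.9]
gripper_width: 72.5
shift m [-0.041   0.0212 -0.1362] turn about tool y deg -0.0 down [ 0. -0. -1.] q6 -0.78 pos [ 477.6 -275.4  121.2] t 7.6 w 72.5 F [ 1.2  0.3 -0.9]
```

```bash
python3 -m crank '[[[-0.041,0.02,-0.136],[0,0,0],75],[[-0.041,0.02,-0.136],[0,0,0],75],[[-0.041,0.02,-0.136],[0,0,0],75],[[-0.041,0.02,-0.136],[0,0,0],75],[[-0.041,0.02,-0.136],[0,0,0],75]]' ; python3 -c "
from h import *
d=env.get_image('wrist')
im=d['img'];p=proj(d,[(456,-416,22)])[0];print(p)
m=(cv2.cvtColor(im,cv2.COLOR_RGB2HSV)[:,:,1]<40).astype(np.uint8)
x,y=p.astype(int);cv2.drawMarker(im,(x,y),(255,0,0),0,12,1);cv2.imwrite('pics/w5.png',cv2.resize(im[y-110:y+110,x-140:x+140,::-1],None,fx=2,fy=2))
delta((456,-416,4),np.radians(8))"
```

```text
time: 8.1
ee_pos: [456.0, -414.2, 100.7]
ee_rot: [0.706, -0.705, -0.049, 0.049]
wrist_force: [0.0, 1.4, -0.6]
gripper_width: 64.1
[316.57309349 258.56840061]
shift m [-0.0008  0.097  -0.0027] turn about tool y deg -0.0 down [-0.001  0.001 -1.   ] q6 -0.98 pos [ 456.4 -413.3  101. ] t 8.15 w 64.2 F [ 0.2 -0.   0.5]
```

View pics/w5.png

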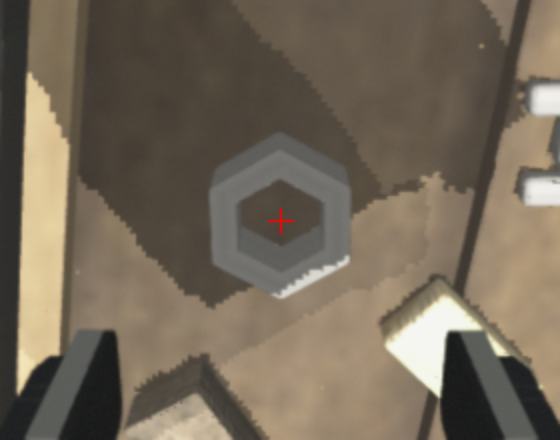

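The marker is on the nut's bore centre and the flats are square to the jaws. I'll grasp it.

```bash
python3 -m crank '[[[-0.001,0.05,-0.003],[0,0,0],75],[[-0.001,0.08,-0.003],[0,0,0],75],[[-0.001,0.097,-0.003],[0,0,0],75],[[-0.001,0.097,-0.003],[0,0,0],75],[[-0.001,0.097,-0.003],[0,0,0],30],[[-0.001,0.097,-0.003],[0,0,0],30],[[-0.001,0.097,-0.003],[0,0,0],30],[[-0.001,0.097,-0.003],[0,0,0],30]]' 70; python3 -m crank '[[[0,0,0],[0,0,0],30],[[0,-0.04,0],[0,0,0],30],[[0,-0.08,0],[0,0,0],30],[[0,-0.12,0],[0,0,0],30],[[0,-0.12,0],[0,0,0],30]]'; python3 -c "
from h import *
delta((548.4,119.2,125),np.radians(8))"
```

```text
time: 8.95
ee_pos: [456.8, -417.0, 6.1]
ee_rot: [-0.705, 0.706, 0.05, -0.049]
wrist_force: [1.7, 3.0, 7.6]
gripper_width: 40.5
time: 9.45
ee_pos: [457.7, -418.4, 130.4]
ee_rot: [-0.703, 0.708, 0.051, -0.047]
wrist_force: [-0.6, 0.5, -3.3]
gripper_width: 40.0
shift m [0.1648 0.0022 0.5197] turn about tool y deg 0.0 down [ 0.006 -0.007 -1.   ] q6 -0.99 pos [ 457.7 -418.4  130.4] t 9.45 w 40.0 F [-0.6  0.5 -3.3]
```

```bash
python3 -m crank '[[[0.165,0,0.52],[0,0,0],30],[[0.165,0,0.52],[0,0,0],30],[[0.165,0,0.52],[0,0,0],30],[[0.165,0,0.52],[0,0,0],30],[[0.165,0,0.52],[0,0,0],30],[[0.165,0,0.52],[0,0,0],30],[[0.165,0,0.52],[0,0,0],30],[[0.165,0,0.52],[0,0,0],30]]' ; python3 -c "
from h import *
delta((548.4,119.2,125),np.radians(8))"
```

```text
time: 10.25
ee_pos: [522.6, -20.4, 124.5]
ee_rot: [-0.705, 0.705, 0.049, -0.049]
wrist_force: [0.9, -1.2, -1.3]
gripper_width: 40.2
shift m [ 0.0449 -0.0005  0.1347] turn about tool y deg 0.0 down [ 0. -0. -1.] q6 -0.31 pos [522.6 -20.4 124.5] t 10.25 w 40.2 F [ 0.9 -1.2 -1.3]
```

```bash
python3 -m crank '[[[0.045,0,0.135],[0,0,0],30],[[0.045,0,0.135],[0,0,0],30],[[0.045,0,0.135],[0,0,0],30],[[0.045,0,0.135],[0,0,0],30],[[0.045,0,0.135],[0,0,0],30],[[0.045,0,0.135],[0,0,0],30]]' ; python3 -c "
from h import *
d=save('wrist','w6.png')
delta((548.4,119.2,37),np.radians(8))"
```

```text
time: 10.85
ee_pos: [548.2, 116.7, 124.3]
ee_rot: [-0.705, 0.705, 0.049, -0.049]
wrist_force: [-0.0, 0.2, -2.5]
gripper_width: 40.4
shift m [0.0004 0.0874 0.0028] turn about tool y deg -0.1 down [-0. -0. -1.] q6 -0.05 pos [548.4 116.4 124.4] t 10.9 w 40.4 F [ 0.3 -0.8 -1.4]
```

View pics/w6.png

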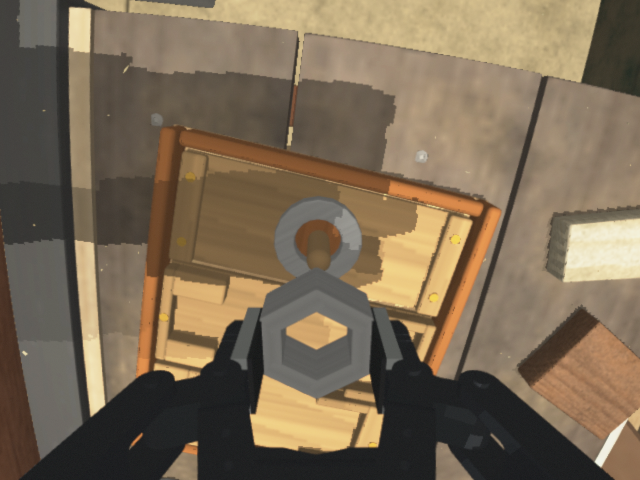

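The nut is lined up with the post (both at about x=318), so I lower it.

```bash
python3 -m crank '[[[0,0.03,0.002],[0,0,0],30],[[0,0.05,0.002],[0,0,0],30],[[0,0.07,0.002],[0,0,0],30],[[0,0.08,0.002],[0,0,0],30],[[0,0.085,0.002],[0,0,0],30],[[0,0.085,0.002],[0,0,0],30]]' ; python3 -c "
from h import *
delta((548.4,119.2,36),np.radians(8))"
```

```text
time: 11.5
ee_pos: [548.4, 118.9, 39.3]
ee_rot: [0.705, -0.705, -0.049, 0.049]
wrist_force: [-0.2, 0.2, -1.9]
gripper_width: 40.1
shift m [0.0001 0.0033 0.0003] turn about tool y deg -0.0 down [-0.  0. -1.] q6 -0.04 pos [548.4 118.9  39.3] t 11.5 w 40.1 F [-0.2  0.2 -1.9]
```

```bash
python3 -m crank '[[[0,0.002,0],[0,0,0],30],[[0,0.002,0],[0,0,0],30],[[0,0.002,0],[0,0,0],75],[[0,0.002,0],[0,0,0],75],[[0,0.002,0],[0,0,0],75],[[0,-0.03,0],[0,0,0],75],[[0,-0.07,0],[0,0,0],75],[[0,-0.11,0],[0,0,0],75]]' ; python3 -c "
from h import *
d=save('wrist','w7.png',(160,120,480,360),1.5)
delta((598.2,-276.1,100),np.radians(82.4))"
```

```text
time: 12.3
ee_pos: [548.0, 119.4, 150.6]
ee_rot: [0.705, -0.705, -0.049, 0.05]
wrist_force: [-0.4, -0.1, -0.6]
gripper_width: 64.2
shift m [-0.0083  0.0569 -0.3987] turn about tool y deg -74.4 down [ 0.008  0.001 -1.   ] q6 -0.04 pos [550.3 119.8 156.9] t 12.35 w 64.3 F [2.  1.4 6.5]
```

View pics/w7.png

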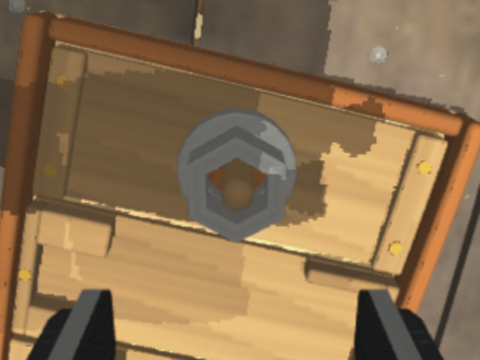

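The nut rests flat on the flange around the post; the offset in the picture is parallax. Eleven pictures viewed so far. Now the long spanner.

```bash
python3 -m crank '[[[-0.008,0.05,-0.398],[0,-8,0],75],[[-0.008,0.05,-0.398],[0,-16,0],75],[[-0.008,0.05,-0.398],[0,-24,0],75],[[-0.008,0.05,-0.398],[0,-32,0],75],[[-0.008,0.05,-0.398],[0,-40,0],75],[[-0.008,0.05,-0.398],[0,-48,0],75],[[-0.008,0.05,-0.398],[0,-56,0],75],[[-0.008,0.05,-0.398],[0,-64,0],75]]' ; python3 -c "
from h import *
delta((598.2,-276.1,100),np.radians(82.4))"
```

```text
time: 13.15
ee_pos: [594.2, -264.9, 100.7]
ee_rot: [-0.571, 0.571, 0.417, -0.417]
wrist_force: [0.7, -0.2, -1.0]
gripper_width: 64.0
shift m [-0.0095  0.0007 -0.0072] turn about tool y deg -10.1 down [ 0.  0. -1.] q6 -1.78 pos [ 594.2 -264.9  100.7] t 13.15 w 64.0 F [ 0.7 -0.2 -1. ]
```

```bash
python3 -m crank '[[[-0.008,0,-0.007],[0,-8,0],60],[[-0.008,0,-0.007],[0,-10.1,0],60],[[-0.008,0,-0.007],[0,-10.1,0],60]]' ; python3 -c "
from h import *
d=env.get_image('wrist');im=d['img'].copy()
for (x,y,a,L) in ((598.2,-276.1,-7.6,80),(613.5,-179.8,8.5,61)):
    c,s=np.cos(np.radians(a)),np.sin(np.radians(a))
    p=proj(d,[(x-L*c,y-L*s,9),(x,y,9),(x+L*c,y+L*s,9)]).round().astype(int)
    cv2.line(im,p[0].tolist(),p[2].tolist(),(255,0,0),1);cv2.circle(im,p[1].tolist(),4,(0,255,0),1);print(p.tolist())
cv2.imwrite('pics/w8.png',im[:,:,::-1])
delta((598.2,-276.1,1),np.radians(82.4))"
```

```text
time: 13.45
ee_pos: [598.2, -273.1, 100.6]
ee_rot: [0.534, -0.533, -0.464, 0.464]
wrist_force: [-0.0, -0.1, 0.2]
gripper_width: 51.2
[[311, 118], [312, 250], [313, 358]]
[[448, 160], [465, 253], [479, 333]]
shift m [-0.0035  0.0998 -0.0004] turn about tool y deg -0.4 down [-0.  0. -1.] q6 -1.96 pos [ 598.3 -272.6  100.8] t 13.5 w 51.4 F [ 0.2  1.4 -0.1]
```

View pics/w8.png

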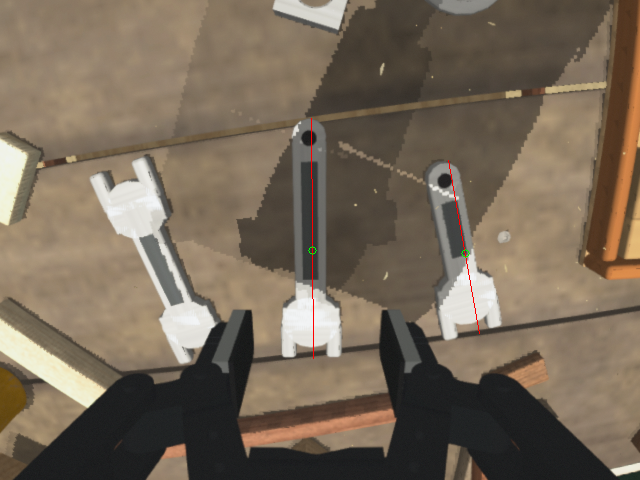

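The long spanner fits the overlay to within about 1.5 mm. The short one's true line is about 8 px left of the overlay, so its y is about −184.5. Now I grasp the long spanner.

```bash
python3 -m crank '[[[-0.003,0.05,0],[0,0,0],60],[[-0.003,0.08,0],[0,0,0],60],[[-0.003,0.094,0],[0,0,0],60],[[-0.003,0.099,0],[0,0,0],60],[[-0.003,0.099,0],[0,0,0],5],[[-0.003,0.099,0],[0,0,0],5],[[-0.003,0.099,0],[0,0,0],5],[[-0.003,0.099,0],[0,0,0],5]]' 100; python3 -m crank '[[[0,0,0],[0,0,0],5],[[0,0,0],[0,0,0],5],[[0,-0.03,0],[0,0,0],5],[[0,-0.06,0],[0,0,0],5],[[0,-0.09,0],[0,0,0],5],[[0,-0.09,0],[0,0,0],5]]'; python3 -c "
from h import *
delta((541.0,41.6,100),np.radians(84.6))"
```

```text
time: 14.3
ee_pos: [598.9, -275.9, 4.1]
ee_rot: [-0.532, 0.534, 0.465, -0.464]
wrist_force: [0.2, 0.9, 8.3]
gripper_width: 16.2
time: 14.9
ee_pos: [599.8, -276.4, 97.1]
ee_rot: [-0.531, 0.536, 0.465, -0.463]
wrist_force: [-0.0, -0.1, -1.8]
gripper_width: 15.7
shift m [ 0.3069 -0.0045  0.1019] turn about tool y deg -2.5 down [ 0.007 -0.004 -1.   ] q6 -1.96 pos [ 599.8 -276.4   97.1] t 14.9 w 15.7 F [-0.  -0.1 -1.8]
```

```bash
python3 -m crank '[[[0.307,0.0,0.102],[0,-2.5,0],5],[[0.307,0.0,0.102],[0,-2.5,0],5],[[0.307,0.0,0.102],[0,-2.5,0],5],[[0.307,0.0,0.102],[0,-2.5,0],5],[[0.307,0.0,0.102],[0,-2.5,0],5],[[0.307,0.0,0.102],[0,-2.5,0],5],[[0.307,0.0,0.102],[0,-2.5,0],5],[[0.307,0.0,0.102],[0,-2.5,0],5]]'; python3 -c "
from h import *
d=save('wrist','w9.png')
print(proj(d,[(541-b*np.cos(.0943),41.6+b*np.sin(.0943),12) for b in (-88,0,88)]).round())
delta((541.0,41.6,15.5),np.radians(84.6))"
```

```text
time: 15.7
ee_pos: [538.2, 45.4, 92.1]
ee_rot: [0.522, -0.522, -0.477, 0.477]
wrist_force: [-0.9, -0.3, -1.7]
gripper_width: 15.4
[[311. 381.]
 [311. 261.]
 [311. 108.]]
shift m [-0.0021  0.0766 -0.0024] turn about tool y deg 0.2 down [ 0.  0. -1.] q6 -1.52 pos [538.8  43.9  92.1] t 15.75 w 16.0 F [-0.  -1.  -2.5]
```

View pics/w9.png

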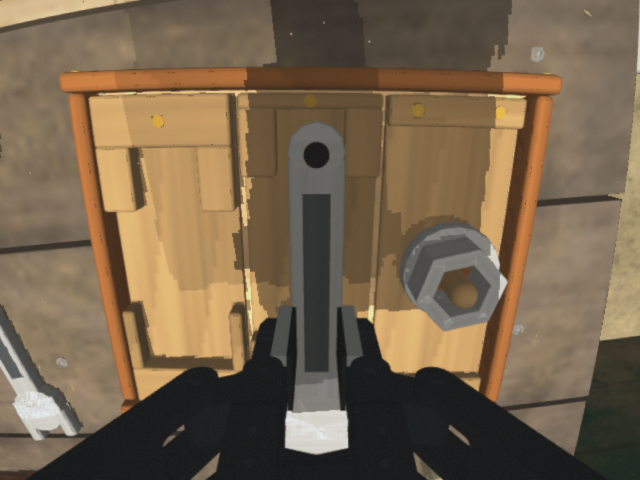

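The spanner is held parallel to the tray over the middle cradle (recess centre x≈311), and is about level. Lowering it.

```bash
python3 -m crank '[[[-0.001,0.03,-0.001],[0,0,0],5],[[-0.001,0.05,-0.001],[0,0,0],5],[[-0.001,0.065,-0.001],[0,0,0],5],[[-0.001,0.07,-0.001],[0,0,0],5],[[-0.001,0.07,-0.001],[0,0,0],5]]'; python3 -c "
from h import *
delta((541.0,41.6,15.5),np.radians(84.6))"
```

```text
time: 16.25
ee_pos: [540.1, 40.6, 21.6]
ee_rot: [0.523, -0.523, -0.475, 0.476]
wrist_force: [-0.3, -0.4, -2.4]
gripper_width: 15.9
shift m [ 0.001   0.0061 -0.0008] turn about tool y deg -0.1 down [-0.001  0.    -1.   ] q6 -1.52 pos [540.1  40.6  21.6] t 16.25 w 15.9 F [-0.3 -0.4 -2.4]
```

```bash
python3 -m crank '[[[0,0.003,0],[0,0,0],5],[[0,0.005,0],[0,0,0],5],[[0,0.005,0],[0,0,0],5],[[0,0.005,0],[0,0,0],45],[[0,0.005,0],[0,0,0],45],[[0,0.005,0],[0,0,0],45],[[0,-0.03,0],[0,0,0],55],[[0,-0.08,0],[0,0,0],60]]'; python3 -c "
from h import *
delta((613.5,-184.3,100),np.radians(98.7))"
```

```text
time: 17.05
ee_pos: [539.0, 41.5, 101.3]
ee_rot: [0.524, -0.522, -0.475, 0.477]
wrist_force: [0.5, -0.7, 0.8]
gripper_width: 51.1
shift m [-0.2178  0.0008 -0.0954] turn about tool y deg -14.1 down [-0.005  0.    -1.   ] q6 -1.52 pos [539.   41.5 101.3] t 17.05 w 51.1 F [ 0.5 -0.7  0.8]
```

```bash
python3 -m crank '[[[-0.218,0.0,-0.095],[0,-7,0],60],[[-0.218,0.0,-0.095],[0,-14,0],60],[[-0.218,0.0,-0.095],[0,-14,0],60],[[-0.218,0.0,-0.095],[0,-14,0],60],[[-0.218,0.0,-0.095],[0,-14,0],60],[[-0.218,0.0,-0.095],[0,-14,0],60],[[-0.218,0.0,-0.095],[0,-14,0],60]]'; python3 -c "
from h import *
d=env.get_image('wrist');im=d['img'].copy()
for (x,y,a,L) in ((613.5,-184.3,8.7,61),(541,41.6,-5.4,80)):
    c,s=np.cos(np.radians(a)),np.sin(np.radians(a))
    p=proj(d,[(x-L*c,y-L*s,9),(x,y,9),(x+L*c,y+L*s,9)]).round().astype(int)
    cv2.line(im,p[0].tolist(),p[2].tolist(),(255,0,0),1);cv2.circle(im,p[1].tolist(),4,(0,255,0),1);print(p.tolist())
cv2.imwrite('pics/w10.png',im[:,:,::-1])
delta((613.5,-184.3,1),np.radians(98.7))"
```

```text
time: 17.75
ee_pos: [613.8, -185.1, 101.8]
ee_rot: [0.462, -0.461, -0.536, 0.536]
wrist_force: [-0.1, 1.1, -1.1]
gripper_width: 51.3
[[318, 151], [318, 249], [318, 333]]
[[721, 75], [674, 194], [622, 301]]
shift m [-0.0002  0.1009  0.0002] turn about tool y deg -0.1 down [-0.001  0.    -1.   ] q6 -2.12 pos [ 613.7 -184.1  101.9] t 17.8 w 51.3 F [0.6 0.1 0.4]
```

View pics/w10.png

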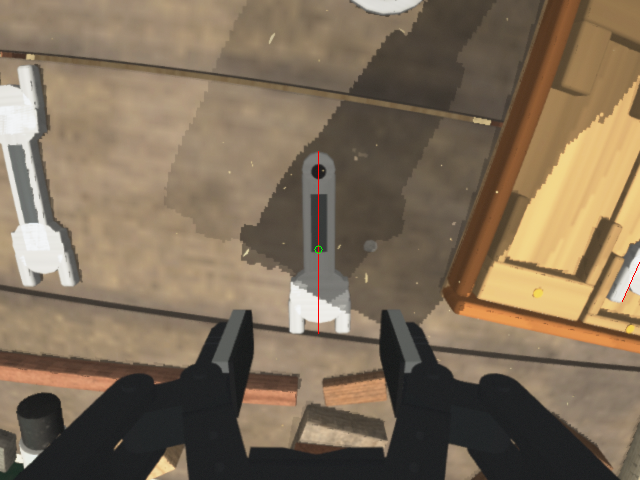

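The overlay lies exactly on the short spanner, with its middle at (318,249). Grasping.

```bash
python3 -m crank '[[[0,0.05,0],[0,0,0],60],[[0,0.08,0],[0,0,0],60],[[0,0.094,0],[0,0,0],60],[[0,0.1,0],[0,0,0],60],[[0,0.1,0],[0,0,0],5],[[0,0.1,0],[0,0,0],5],[[0,0.1,0],[0,0,0],5],[[0,0.1,0],[0,0,0],5]]' 100; python3 -m crank '[[[0,0,0],[0,0,0],5],[[0,0,0],[0,0,0],5],[[0,-0.03,0],[0,0,0],5],[[0,-0.06,0],[0,0,0],5],[[0,-0.09,0],[0,0,0],5],[[0,-0.09,0],[0,0,0],5]]'; python3 -c "
from h import *
delta((533.7,-36.1,100),np.radians(84.6))"
```

```text
time: 18.6
ee_pos: [614.9, -184.6, 4.0]
ee_rot: [-0.46, 0.462, 0.536, -0.536]
wrist_force: [-0.6, 1.7, 7.6]
gripper_width: 16.0
time: 19.2
ee_pos: [615.9, -185.2, 97.0]
ee_rot: [-0.459, 0.464, 0.537, -0.535]
wrist_force: [0.2, -0.6, -1.8]
gripper_width: 16.0
shift m [ 0.1597 -0.004   0.059 ] turn about tool y deg 14.0 down [ 0.007 -0.003 -1.   ] q6 -2.12 pos [ 615.9 -185.2   97. ] t 19.2 w 16.0 F [ 0.2 -0.6 -1.8]
```

```bash
python3 -m crank '[[[0.16,0.0,0.058],[0,7,0],5],[[0.16,0.0,0.058],[0,14,0],5],[[0.16,0.0,0.058],[0,14,0],5],[[0.16,0.0,0.058],[0,14,0],5],[[0.16,0.0,0.058],[0,14,0],5],[[0.16,0.0,0.058],[0,14,0],5]]'; python3 -c "
from h import *
delta((533.7,-36.1,100),np.radians(84.6))
d=save('wrist','w11.png')"
```

```text
time: 19.8
ee_pos: [533.6, -35.2, 92.3]
ee_rot: [-0.522, 0.523, 0.476, -0.476]
wrist_force: [-0.3, -0.7, -1.3]
gripper_width: 15.6
shift m [-0.0009 -0.0077 -0.0002] turn about tool y deg 0.1 down [ 0.001 -0.    -1.   ] q6 -1.67 pos [533.6 -35.2  92.3] t 19.8 w 15.6 F [-0.3 -0.7 -1.3]
```

View pics/w11.png

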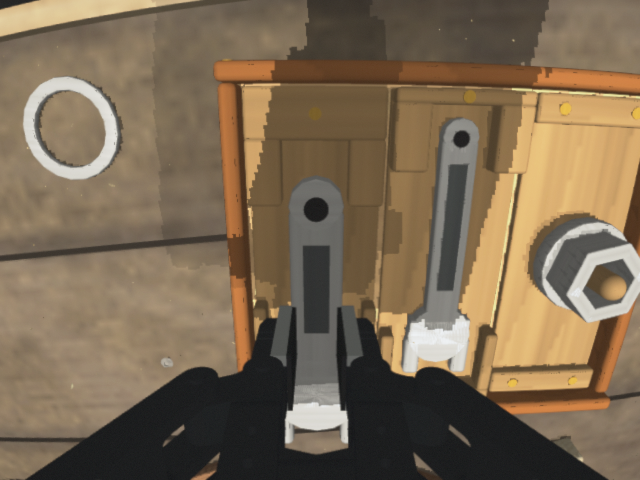

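The short spanner is centred over its recess (x≈315), and the long one already lies in its cradle. Lowering.

```bash
python3 -m crank '[[[0,0.03,0],[0,0,0],5],[[0,0.05,0],[0,0,0],5],[[0,0.065,0],[0,0,0],5],[[0,0.072,0],[0,0,0],5],[[0,0.075,0],[0,0,0],5],[[0,0.075,0],[0,0,0],5]]'; python3 -c "
from h import *
delta((533.7,-36.1,16),np.radians(84.6))"
```

```text
time: 20.45
ee_pos: [533.2, -35.5, 17.0]
ee_rot: [-0.523, 0.523, 0.476, -0.476]
wrist_force: [0.6, 0.2, -1.6]
gripper_width: 15.8
shift m [-0.0006  0.001  -0.0005] turn about tool y deg -0.0 down [ 0.  0. -1.] q6 -1.67 pos [533.2 -35.5  17. ] t 20.45 w 15.8 F [ 0.6  0.2 -1.6]
```

```bash
python3 -m crank '[[[0,0.001,0],[0,0,0],5],[[0,0.001,0],[0,0,0],40],[[0,0.001,0],[0,0,0],45],[[0,0.001,0],[0,0,0],45],[[0,-0.03,0],[0,0,0],45],[[0,-0.08,0],[0,0,0],55],[[0,-0.13,0],[0,0,0],55],[[0,-0.18,0],[0,0,0],55]]'; python3 -m crank '[[[-0.05,0,0.05],[0,0,0],55],[[-0.10,0,0.1],[0,0,0],55],[[-0.15,0,0.1],[0,0,0],55],[[-0.2,0,0.1],[0,0,0],55],[[-0.2,0,0.1],[0,0,0],55]]'; python3 - <<'E'
from h import *
d=env.get_image("top"); im=d["img"].copy()
hsv=cv2.cvtColor(im,cv2.COLOR_RGB2HSV)
m=((hsv[:,:,1]<45)&(hsv[:,:,2]>130)).astype(np.uint8); m[:, :145]=0;m[:,420:]=0;m[:165]=0;m[305:]=0
n,l,s,c=cv2.connectedComponentsWithStats(m)
for i in range(1,n):
    if s[i,4]<60: continue
    ys,xs=np.where(l==i); z=21 if s[i,0]<275 else 9
    r=cv2.minAreaRect(ray(d,np.c_[xs,ys],z)[:,:2].astype(np.float32)); print(s[i].tolist(),np.round(r[0],1),np.round(r[1],1),round(r[2],1))
print(env.state()["ee_pos"])
cv2.imwrite("pics/end.png",cv2.resize(im[160:310,140:420,::-1],None,fx=2.8,fy=2.8,interpolation=cv2.INTER_CUBIC))
E
```

```text
time: 21.25
ee_pos: [532.5, -34.9, 199.3]
ee_rot: [-0.523, 0.523, 0.476, -0.476]
wrist_force: [0.3, -0.5, -0.4]
gripper_width: 46.9
time: 21.75
ee_pos: [413.5, -227.0, 197.7]
ee_rot: [-0.523, 0.524, 0.476, -0.476]
wrist_force: [0.8, 0.6, 0.1]
gripper_width: 47.1
[200, 193, 28, 65, 588] [539.6  41.3] [ 41.1 156.9] 85.4
[378, 192, 22, 60, 748] [ 599.  -372.4] [145.   41.7] 9.5
[166, 206, 24, 23, 326] [550.1 123.5] [53.6 54.6] 6.6
[234, 206, 23, 51, 497] [532.6 -33.9] [ 40.9 120.1] 84.7
[ 413.42079459 -230.13017388  197.52602957]
```

View pics/end.png

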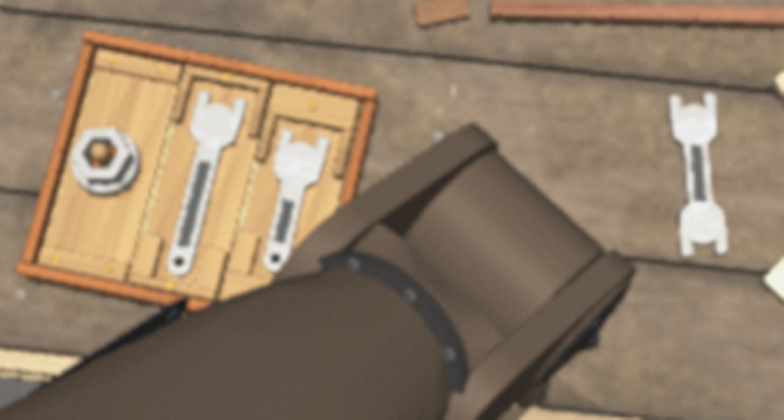

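The end view shows both spanners flat in their cradles, within 3 mm of the cradle centres. The nut and flange are round the post, and the look-alikes that are visible have not moved. Handing in.

```bash
python3 -m crank '[[[0,0,0],[0,0,0],55],[[0,0,0],[0,0,0],55],[[0,0,0],[0,0,0],55]]'; python3 -c "
from rig import env
print(env.close_job())"
```

```text
time: 22.1
ee_pos: [414.7, -223.8, 197.1]
ee_rot: [0.523, -0.523, -0.476, 0.476]
wrist_force: [-0.4, 0.2, -0.7]
gripper_width: 46.6
the job is handed in; nothing more can be done
None
```

I put the flange over the post, the hex nut on top of it, and each single-ended spanner head-first to +x in its own cradle. I handed the job in at about 22 s of the allowed 106 s.

**Spanners:** the last top view put the long spanner 1.4 mm and the short one 2.5 mm from their cradle centres (limit 15 mm). Both looked flat, with apparent sizes that match lying in the cradles.

**Flange and nut:** the pictures show both seated round the post. I judged their exact height and tilt only by eye.

**Look-alikes:** the double-ended spanner measured within 1 mm of where it started. The thin ring and square nut were hidden behind the arm in the last view. I did not touch either; the ring was in plain view on the table just before the last placing, and the square nut was last seen, partly, before the long spanner was picked up.

**Disagreements:**
- The gripper read 2–4 mm less than the true part widths on every grasp, but all the grasps held.
- The first top-view position of the short spanner was about 4.5 mm off in y. I corrected it from the wrist camera before grasping.

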